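Pack the acid bottles back into the gold-testing kit

TASK

Pack away the gold-testing kit on this jeweller's bench: put the three large brown bottles, one of which has been knocked over on its side, back into the divided wooden box, each upright with its cap up in an empty cell of its own. The cells have leaf springs, so press each bottle down gently but fully, until its base rests flat on the cell floor, without slamming the glass. Leave the two small bottles already in the box and everything else on the bench where they are.

Things in the scene. Friction and masses are not known exactly. Their poses are not given: they have to be found in the camera images.
- bottle_a: Large brown glass bottle, round: body 38 mm across, straight up to 62 mm, sloping shoulder to 73 mm, ribbed black cap 25 mm across from 73 to 94 mm (its full height); 0.10 to 0.16 kg. Origin: centre of its base; z runs from base to cap. Stands upright on the bench.
- bottle_b: Large brown glass bottle, round: body 38 mm across, straight up to 62 mm, sloping shoulder to 73 mm, ribbed black cap 25 mm across from 73 to 94 mm (its full height); 0.10 to 0.16 kg. Origin: centre of its base; z runs from base to cap. Stands upright on the bench, same as bottle_a.
- bottle_c: Large brown glass bottle, round: body 38 mm across, straight up to 62 mm, sloping shoulder to 73 mm, ribbed black cap 25 mm across from 73 to 94 mm (its full height); 0.10 to 0.16 kg. Origin: centre of its base; z runs from base to cap. Same as bottle_a but lying on its side on the bench, its axis level 19 mm up, cap pointing towards the robot's side within about 35 degrees.
- small_a: First small brown bottle, 31 mm across, 70 mm high (black cap 21 mm across from 53 mm up), standing in a cell with 2 mm play; it stays there. Origin: centre of its base, z up. The cell whose point lies within 5 mm of it sideways is taken.
- small_b: Second small brown bottle, 31 mm across, 70 mm high (black cap 21 mm across from 53 mm up), standing in a cell with 2 mm play; it stays there. Origin: centre of its base, z up. The cell whose point lies within 5 mm of it sideways is taken.
- kit_box: Open dark wooden box, fixed to the bench, 124 (x) by 252 mm (y). Origin: centre of its underside, z up, x from front to back. At the back (x 11 to 55 mm) a row of five bottle cells along y, walls 48 mm high, back wall 7 mm, wall on the tray side x 6 to 11 mm. In front (x -56 to 6 mm) a shallow tray, front wall 28 mm high. Floor 6 mm thick.
- cell0 (a point): Cell 0 of five (centre at y = -98 mm of the box): 44 (x) by 43 mm (y) inside, 42 mm deep, 6 mm dividers, pitch 49 mm. The point is on the cell floor, 6 mm above the bench, at x = 30 mm of the box: where a large bottle's base centre rests when it is against the tray-side wall (the cell's middle is at x = 33 mm).
- leaf0 (a joint): Bowed brass leaf spring, 16 mm wide, on the back wall of cell 0: slopes out from 41 mm above the cell floor to 9 mm proud at 22 mm. Value: metres pushed back, 0 free, at most 0.008; 1.5 N plus 0.3 N per mm. A large bottle pushes it 3 mm or more, meets about 3 to 10 N going down, is held by it, and if just let go hangs part way.
- cell1 (a point): Cell 1 of five (centre at y = -49 mm of the box): 44 (x) by 43 mm (y) inside, 42 mm deep, 6 mm dividers, pitch 49 mm. The point is on the cell floor, 6 mm above the bench, at x = 30 mm of the box: where a large bottle's base centre rests when it is against the tray-side wall (the cell's middle is at x = 33 mm).
- leaf1 (a joint): Bowed brass leaf spring, 16 mm wide, on the back wall of cell 1: slopes out from 41 mm above the cell floor to 9 mm proud at 22 mm. Value: metres pushed back, 0 free, at most 0.008; 1.5 N plus 0.3 N per mm. A large bottle pushes it 3 mm or more, meets about 3 to 10 N going down, is held by it, and if just let go hangs part way.
- cell2 (a point): Cell 2 of five (centre at y = 0 mm of the box): 44 (x) by 43 mm (y) inside, 42 mm deep, 6 mm dividers, pitch 49 mm. The point is on the cell floor, 6 mm above the bench, at x = 30 mm of the box: where a large bottle's base centre rests when it is against the tray-side wall (the cell's middle is at x = 33 mm).
- leaf2 (a joint): Bowed brass leaf spring, 16 mm wide, on the back wall of cell 2: slopes out from 41 mm above the cell floor to 9 mm proud at 22 mm. Value: metres pushed back, 0 free, at most 0.008; 1.5 N plus 0.3 N per mm. A large bottle pushes it 3 mm or more, meets about 3 to 10 N going down, is held by it, and if just let go hangs part way.
- cell3 (a point): Cell 3 of five (centre at y = 49 mm of the box): 44 (x) by 43 mm (y) inside, 42 mm deep, 6 mm dividers, pitch 49 mm. The point is on the cell floor, 6 mm above the bench, at x = 30 mm of the box: where a large bottle's base centre rests when it is against the tray-side wall (the cell's middle is at x = 33 mm).
- leaf3 (a joint): Bowed brass leaf spring, 16 mm wide, on the back wall of cell 3: slopes out from 41 mm above the cell floor to 9 mm proud at 22 mm. Value: metres pushed back, 0 free, at most 0.008; 1.5 N plus 0.3 N per mm. A large bottle pushes it 3 mm or more, meets about 3 to 10 N going down, is held by it, and if just let go hangs part way.
- cell4 (a point): Cell 4 of five (centre at y = 98 mm of the box): 44 (x) by 43 mm (y) inside, 42 mm deep, 6 mm dividers, pitch 49 mm. The point is on the cell floor, 6 mm above the bench, at x = 30 mm of the box: where a large bottle's base centre rests when it is against the tray-side wall (the cell's middle is at x = 33 mm).
- leaf4 (a joint): Bowed brass leaf spring, 16 mm wide, on the back wall of cell 4: slopes out from 41 mm above the cell floor to 9 mm proud at 22 mm. Value: metres pushed back, 0 free, at most 0.008; 1.5 N plus 0.3 N per mm. A large bottle pushes it 3 mm or more, meets about 3 to 10 N going down, is held by it, and if just let go hangs part way.
- touchstone: Flat black touchstone, 40 x 75 x 12 mm, lying loose in the box's front tray. Origin: centre of its underside.
- tin: Round aluminium tin of compound, 62 mm across, 28 mm high, lid on. Origin: centre of its underside. Not part of the kit.
- bench_block: Polished steel bench block, 75 x 75 x 19 mm. Origin: centre of its underside.
- pliers: Steel pliers with black handles lying flat, 150 mm long along x (jaws to +x), 55 mm wide, 11 mm thick. Origin: on the bench below the middle.
- hammer: Small chasing hammer lying on its side, about 220 mm long, handle along x, head at x = 110 mm, 28 mm high. Origin: on the bench below the handle.
- solder_brick: Pale ceramic soldering board with a grid of small holes, 100 x 140 x 20 mm. Origin: centre of its underside.

How it is judged:
At the end, for the whole second after the job is handed in: Each large bottle stands at rest in a cell of its own: base within 7 mm sideways of the cell's point and under 3 mm above its floor, cap up, leaning under 0.12 rad. Small bottles upright, within 10 mm of their starts; touchstone, tin, block, pliers, hammer and board within 20 mm (((horizontal distance between bottle_a and cell0 below 0.007 m and z of bottle_a in the frame of cell0 below 0.003 m) or (horizontal distance between bottle_a and cell1 below 0.007 m and z of bottle_a in the frame of cell1 below 0.003 m) or (horizontal distance between bottle_a and cell2 below 0.007 m and z of bottle_a in the frame of cell2 below 0.003 m) or (horizontal distance between bottle_a and cell3 below 0.007 m and z of bottle_a in the frame of cell3 below 0.003 m) or (horizontal distance between bottle_a and cell4 below 0.007 m and z of bottle_a in the frame of cell4 below 0.003 m)) and z of each of bottle_a, bottle_b, bottle_c in the frame of kit_box above 0.002 m and angle between each of bottle_a, bottle_b, bottle_c's own z axis and vertical below 0.12 rad and height (world z) of each of bottle_a, bottle_b, bottle_c below 0.02 m and linear speed of each of bottle_a, bottle_b, bottle_c below 0.02 m/s and ((horizontal distance between bottle_b and cell0 below 0.007 m and z of bottle_b in the frame of cell0 below 0.003 m) or (horizontal distance between bottle_b and cell1 below 0.007 m and z of bottle_b in the frame of cell1 below 0.003 m) or (horizontal distance between bottle_b and cell2 below 0.007 m and z of bottle_b in the frame of cell2 below 0.003 m) or (horizontal distance between bottle_b and cell3 below 0.007 m and z of bottle_b in the frame of cell3 below 0.003 m) or (horizontal distance between bottle_b and cell4 below 0.007 m and z of bottle_b in the frame of cell4 below 0.003 m)) and ((horizontal distance between bottle_c and cell0 below 0.007 m and z of bottle_c in the frame of cell0 below 0.003 m) or (horizontal distance between bottle_c and cell1 below 0.007 m and z of bottle_c in the frame of cell1 below 0.003 m) or (horizontal distance between bottle_c and cell2 below 0.007 m and z of bottle_c in the frame of cell2 below 0.003 m) or (horizontal distance between bottle_c and cell3 below 0.007 m and z of bottle_c in the frame of cell3 below 0.003 m) or (horizontal distance between bottle_c and cell4 below 0.007 m and z of bottle_c in the frame of cell4 below 0.003 m)) and distance of each of small_a, small_b from where it was at the start of the episode below 0.01 m and angle between each of small_a, small_b's own z axis and vertical below 0.1 rad and distance of each of touchstone, tin, bench_block, pliers, hammer, solder_brick from where it was at the start of the episode below 0.02 m).
It fails at once if a large bottle is driven or knocked against the box with more than 80 N (contact force between any of bottle_a, bottle_b, bottle_c and kit_box above 80 N).
It fails at once if a thing to be left alone is shifted by more than 30 mm (distance of any of small_a, small_b, touchstone, tin, bench_block, pliers, hammer, solder_brick from where it was at the start of the episode above 0.03 m).
It also fails if it takes over 69 s, if anything falls off the work surface, if the arm or the gripper's body presses on something with over 40 N, if the wrist force passes 120 N, or if a joint passes its speed limit or range.

ROBOT

A 7-joint arm with a two-finger parallel gripper is mounted at the origin on the work surface. World frame = base frame: x ahead of the robot, y to its left, z up, the work surface at z = 0. Lengths are in m, angles in rad, forces in N, time in s.
With the tool pointing down it reaches from about 0.4 to 0.85 m from the base axis. Payload 4.5 kg.
Tool frame: the origin (TCP) lies midway between the tips of the shut fingers; the grasp point (between the pads) lies 19 mm behind it; z points along the fingers, y is the line along which they close (so a half turn about z gives the same grasp; the last joint's range is limited). The gripper opens to 88 mm and grips with 3 to 60 N. Pads are 18 mm wide; open, the fingers measure 123 mm over their backs; the gripper's body (75 mm by 187 mm) begins 45 mm behind the grasp point.
Start: joints at [-1.254, 0.689, -0.195, 1.565, 0.157, 0.902, -0.215], TCP at [0.174, 0.6, 0.239] pointing down, gripper open.
Joint ranges: [-3.01, 3.01], [-0.46, 2.08], [-1.47, 1.51], [0.13, 2.56], [-1, 4.14], [0.04, 2.09], [-2.66, 2.66]. Speed limits (rad/s): [2.57, 2.57, 3.14, 3.14, 3.14, 3.14, 3.14].

INTERFACE

Orientations are given as a unit quaternion [x, y, z, w].
In Python, from plant import sensors, eyes, finish_job gives the robot as it stands.
- The arm moves only by the tool send_rows, never from a script. Its argument "rows" is text: rows parted by semicolons, each of 4 numbers parted by spaces: the shift along the tool's x, y, z normalised to -1 to 1, where 1 is 30 cm, then the turn about the tool's z normalised to -1 to 1, where 1 is 2 pi rad. A call has 1 to 10 rows; each row is the pose to reach, as a shift and turn from the pose commanded when the call began, along the tool's axes at that moment, turning the shorter way round; what a row does not reach only later rows make up. A row lasts 1/12 s, in which the tool goes at most 41.7 mm and 7.16 degrees, less where a joint would pass 70% of its speed; a pose out of reach is approached as far as the arm can. A call with a number of a shift or a turn outside -1 to 1 is refused whole. A call with a gripper value outside its range is refused whole. "jaw" is the closure, from -1 (fully open) to 1 (shut), set as the call begins (left out, the last holds). The fingers move at their own pace and stop on an object; "force" is the grip in N (left out, the last holds). Time passes only in rows, so rows that repeat a pose let the fingers close. It gives the time, the measured TCP pose, the force, the opening and the grip force at its end, in the units of the state.
- sensors.get_state(): the state, without advancing time (a new reading comes with each control period).
- eyes.snapshot(name): name is "scene" or "side" or "wrist"; returns (picture, depth): 420x560x3 uint8, red, green, blue; 420x560 float32, m along the optical axis (not along the pixel's ray), 0 where there is no reading.
- eyes.calibration(name): a dict with "fov_y" (degrees; the focal length in pixels is half the picture's height over the tangent of half this angle, whatever the lens; pixels are square), "cx", "cy" (the principal point, pixels), "world_from_camera" (4x4, takes a point from camera to world coordinates). Camera axes: x right, y down, z forward; pixel columns grow to the right and rows downward; lengths in m; the calibration is good to about 2 mm. The wrist camera is an equidistant fisheye: a pixel r from the principal point sees the ray r / f radians off the axis. A picture is of the moment at which its call begins: read the wrist's pose just before it. calibration takes no time and is no camera call; for the wrist camera it gives the pose at the moment of the call.
- finish_job(): hands the job in; it is judged then, once.
The state is a dict: "clock": time; "q": joint angles; "qd": joint speeds; "joint_torque": joint torques, N m; "tool_pos": TCP position; "eef_rot": TCP orientation; "contact_force": force on the tool from outside, world axes, zero at the start; "moment": the same for the moment, N m; "opening": opening from 0.0 (shut) to 1.0 (fully open); "finger_force": force on a finger pad.
Only numpy, scipy, OpenCV 4.12 (cv2) and the standard library are available. Lean on these libraries where they do the work, as an engineer would, in place of code of your own. Each camera call takes 0.05 s, during which the arm holds its last target. There are 200 camera calls.

## Working session

There is one attempt and no reset: what is moved stays moved. The work goes in short steps, Python scripts to look and compute and a tool call to move; the robot and the scene stay as the last step left them, time stands still between calls to the robot, and variables do not carry over. Pictures are saved under pics/ and viewed, at most 10 in all, crops included, and the job is handed in when it is done.

Besides the shell and the picture viewer there is one more tool, called after "Emit:" as name(argument=value, ...) on one line, values as JSON. send_rows: Moves the arm, as the interface text tells. Scaled input: -1 to 1 covers 30 cm each way for a shift and 2 pi rad each way for a turn. Its arguments: {"type":"object","properties":{"rows":{"type":"string"},"jaw":{"type":"number"},"force":{"type":"number"}},"required":["rows"]}

```bash
ls; mkdir -p pics
cat > h.py <<'E'
import numpy as np, cv2
from plant import sensors, eyes, finish_job
def save(n):
    c=eyes.calibration(n); p,d=eyes.snapshot(n); np.savez(f'{n}.npz',p=p,d=d,T=c['world_from_camera'],f=210/np.tan(np.radians(c['fov_y']/2)),cx=c['cx'],cy=c['cy']); return p
def load(n): return np.load(f'{n}.npz')
def cloud(n):
    k=load(n); d=k['d']; v,u=np.mgrid[:420,:560]
    x=(u-k['cx'])/k['f'];y=(v-k['cy'])/k['f']
    if n=='wrist':
        r=np.hypot(x,y)+1e-9; t=np.tan(np.minimum(r,1.5))/r; x=x*t;y=y*t
    P=np.stack([x*d,y*d,d],-1)@k['T'][:3,:3].T+k['T'][:3,3]; P[d==0]=np.nan
    return P
E
python3 - <<'E'
from h import *
for n in ('scene','side'):
    p=save(n); cv2.imwrite(f'pics/{n}0.png',p[...,::-1])
    k=load(n); print(n,k['T'].round(3).tolist(),k['f'])
s=sensors.get_state(); print({a:np.round(b,3).tolist() for a,b in s.items()})
E
```

```text
pics
scene [[-0.873, 0.34, -0.349, 1.081], [0.487, 0.588, -0.646, 0.996], [-0.015, -0.734, -0.679, 1.139], [0.0, 0.0, 0.0, 1.0]] 541.7767540595095
side [[-0.998, -0.042, 0.052, 0.469], [-0.065, 0.767, -0.639, 0.561], [-0.013, -0.641, -0.768, 0.795], [0.0, 0.0, 0.0, 1.0]] 380.8313312440796
{'clock': 0.1, 'q': [-1.254, 0.69, -0.194, 1.566, 0.157, 0.902, -0.215], 'qd': [-0.0, -0.0, -0.002, -0.003, -0.0, 0.001, 0.001], 'joint_torque': [-0.004, -52.85, -1.272, -15.384, -0.053, 0.002, 0.0], 'tool_pos': [0.174, 0.6, 0.238], 'eef_rot': [0.141, 0.99, -0.001, -0.0], 'contact_force': [-0.104, -0.318, -0.064], 'moment': [0.022, 0.068, 0.003], 'finger_force': 0.0, 'opening': 0.996}
```

View pics/scene0.png

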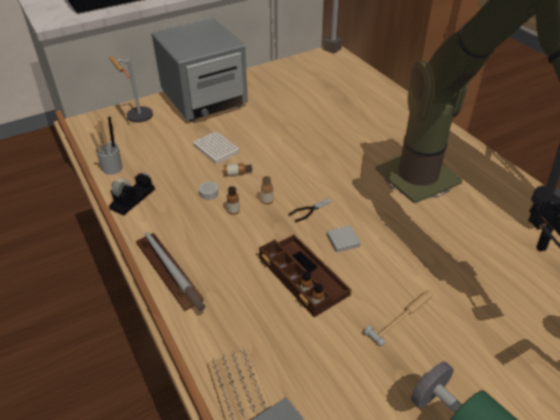

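View pics/side0.png

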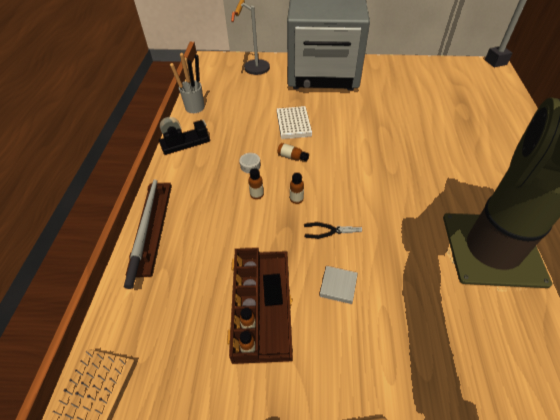

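The scene view shows the box around (303,272), small bottles at (306,283) and (318,294), standing bottles at (233,200) and (267,190), and the lying bottle at (237,169). In the side view, the standing bottles are at (256,184) and (297,189). The lying one is at (293,152) with its cap to the right, towards the robot. The box spans (232-291, 250-360), with cells 0-2 empty.

```bash
python3 - <<'E'
from h import *
R={'scene':{'b1':(218,183,246,216),'b2':(256,172,278,206),'c':(220,160,256,180),'box':(255,232,352,315)},
'side':{'b1':(246,164,268,202),'b2':(286,170,308,206),'c':(274,140,313,165),'box':(226,243,296,364)}}
for n in R:
    P=cloud(n); im=load(n)['p'].astype(int)
    hsv=cv2.cvtColor(load(n)['p'],cv2.COLOR_RGB2HSV)
    for k,(a,b,c,d) in R[n].items():
        Q=P[b:d,a:c].reshape(-1,3); hs=hsv[b:d,a:c].reshape(-1,3); Q0=Q
        if k[0]=='b' and k!='box':
            z=np.nanpercentile(Q[:,2],99.7); t=Q[(Q[:,2]>0.086)]
            print(n,k,'top',z.round(4),'cap xy',((np.nanmin(t,0)+np.nanmax(t,0))/2).round(4),np.nanmean(t,0).round(4),len(t), 'ext',np.ptp(t,0).round(4))
        elif k=='c':
            m=Q[:,2]>0.012; t=Q[m]; r=cv2.minAreaRect(t[:,:2].astype(np.float32)*1000)
            dark=(hs[:,2]<60)&m; print(n,k,'zmax',t[:,2].max(),'rect',r,'capmean',Q[dark].mean(0).round(4),dark.sum(),'ridge mean',t[t[:,2]>0.032].mean(0))
        else:
            m=(Q[:,2]>0.02)&(Q[:,2]<0.056); t=Q[m]; r=cv2.minAreaRect(t[:,:2].astype(np.float32)*1000)
            print(n,k,'rect',r,'zq',np.percentile(t[:,2],[50,75,90]))
            t=Q[(Q[:,2]>0.045)&(Q[:,2]<0.052)]; print('  rim',cv2.minAreaRect(t[:,:2].astype(np.float32)*1000),len(t))
            t=Q[(Q[:,2]>0.064)]; print('  small caps',np.nanmax(Q[:,2]))
            for s in np.array_split(t[np.argsort(t[:,1])],2): print(s.mean(0),len(s))
    # merged
E
python3 - <<'E'
import cv2,sys
sys.path.insert(0,'.')
a=cv2.imread('pics/side0.png')[130:370,200:400];cv2.imwrite('pics/sidecrop.png',cv2.resize(a,None,fx=2.5,fy=2.5,interpolation=2))
E
```

```text
scene b1 top 0.0945 cap xy [ 0.6062 -0.1454  0.0919] [ 0.6066 -0.1461  0.0915] 48 ext [0.0272 0.0312 0.0102]
scene b2 top 0.0958 cap xy [ 0.4943 -0.1367  0.0913] [ 0.495  -0.1349  0.0921] 47 ext [0.0234 0.0282 0.0105]
scene c zmax 0.04123118235843681 rect ((512.6342163085938, -304.45159912109375), (42.33755111694336, 93.26947784423828), 67.29058837890625) capmean [nan nan nan] 0 ridge mean [ 0.52237046 -0.30818312  0.03524025]
scene box rect ((492.7248229980469, 177.46463012695312), (265.53314208984375, 257.5309143066406), 5.776845932006836) zq [0.03679415 0.04496925 0.04799126]
  rim ((592.7899169921875, 189.0655517578125), (60.67022705078125, 254.5304412841797), 6.609226703643799) 455
  small caps 0.08064993529988151
[0.58128997 0.23939012 0.07329368] 62
[0.57660497 0.28660402 0.07245799] 62
side b1 top 0.0961 cap xy [ 0.603  -0.1469  0.0916] [ 0.6029 -0.1459  0.0924] 71 ext [0.0244 0.0235 0.011 ]
side b2 top 0.0961 cap xy [ 0.4921 -0.1385  0.0913] [ 0.4917 -0.1362  0.0926] 71 ext [0.024  0.0261 0.0103]
side c zmax 0.040448748025273984 rect ((510.22186279296875, -307.5797424316406), (34.514957427978516, 96.27743530273438), 70.9266128540039) capmean [ 0.4767 -0.2884  0.0245] 54 ridge mean [ 0.51939184 -0.30951916  0.03570691]
side box rect ((554.8009033203125, 182.89541625976562), (135.97103881835938, 253.84629821777344), 6.006057262420654) zq [0.04059063 0.04705752 0.04864858]
  rim ((590.5349731445312, 186.8232879638672), (59.76785659790039, 252.53720092773438), 5.769416332244873) 1017
  small caps 0.07891182798441843
[0.57694364 0.23836348 0.07396236] 112
[0.57215139 0.28568541 0.07381891] 112<stdin>:14: RuntimeWarning: Mean of empty slice.
  ret = um.true_divide(
```

View pics/sidecrop.png

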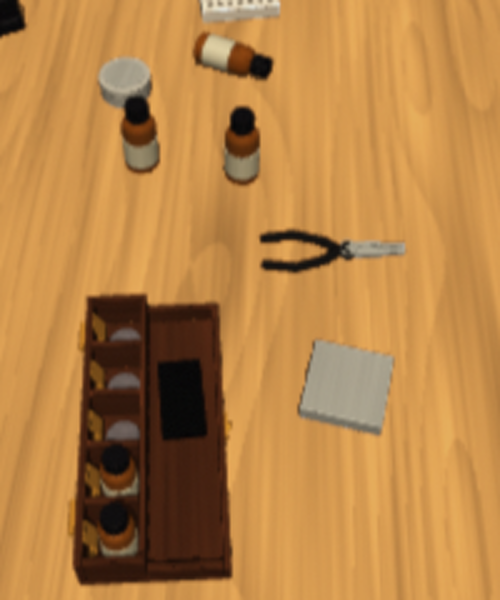

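The crop confirms three empty cells: spring sides at crop (97,330), (95,378) and (95,428), with the small bottles in the last two. The lying bottle's cap is at (262,66), pointing towards the robot. The two fixed views differ by 2-3 mm, so I'll refine with the wrist camera over the box on the way.

```bash
cat >> h.py <<'E'
from scipy.spatial.transform import Rotation as Ro
def go(x,y,z,head=None,hold=2):
    s=sensors.get_state(); p=np.array(s['tool_pos']); R=Ro.from_quat(s['eef_rot']).as_matrix()
    d=R.T@(np.array([x,y,z])-p); h0=np.degrees(np.arctan2(R[1,1],R[0,1])); t=0
    if head is not None: t=(h0-head+180)%360-180
    print('at',p.round(4),'head',h0.round(1),'clock',round(s['clock'],2),'open',round(s['opening'],3),'F',np.round(s['contact_force'],1),'-> row',(d/.3).round(4),'turn',round(t/360,4),'rows',int(np.ceil(max(np.linalg.norm(d)/.0417,abs(t)/7.16)))+hold)
E
python3 -c "
from h import *
go(.352,.39,.25); go(.53,.18,.25,5.9)"
```

```text
at [0.1743 0.5996 0.238 ] head 73.8 clock 0.1 open 0.996 F [-0.1 -0.3 -0.1] -> row [-0.7637 -0.5058 -0.0391] turn 0.0 rows 9
at [0.1743 0.5996 0.238 ] head 73.8 clock 0.1 open 0.996 F [-0.1 -0.3 -0.1] -> row [-1.5288 -1.0125 -0.0382] turn 0.1886 rows 16
```

Emit:
send_rows(rows="-0.76 -0.5 -0.04 0.094; -0.76 -0.5 -0.04 0.094; -0.76 -0.5 -0.04 0.094; -0.76 -0.5 -0.04 0.094; -0.76 -0.5 -0.04 0.094; -0.76 -0.5 -0.04 0.094; -0.76 -0.5 -0.04 0.094; -0.76 -0.5 -0.04 0.094", jaw=-1, force=30)

```text
clock: 0.77
tool_pos: [0.3563, 0.3864, 0.2508]
eef_rot: [0.428, 0.904, -0.001, 0.002]
contact_force: [0.1, 0.5, -0.6]
opening: 0.999
finger_force: 0.0
```

```bash
python3 -c "
from h import *
go(.53,.18,.25,5.9)"
```

```text
at [0.3563 0.3864 0.2508] head 39.4 clock 0.77 open 0.999 F [ 0.1  0.5 -0.6] -> row [-0.8992  0.0113  0.0069] turn 0.093 rows 9
```

Emit:
send_rows(rows="-0.9 0.01 0 0.093; -0.9 0.01 0 0.093; -0.9 0.01 0 0.093; -0.9 0.01 0 0.093; -0.9 0.01 0 0.093; -0.9 0.01 0 0.093; -0.9 0.01 0 0.093; -0.9 0.01 0 0.093; -0.9 0.01 0 0.093")

```text
clock: 1.52
tool_pos: [0.5273, 0.1872, 0.2503]
eef_rot: [0.667, 0.745, -0.0, -0.0]
contact_force: [0.1, 0.6, 0.0]
opening: 1.0
finger_force: 0.0
```

```bash
cat > w.py <<'E'
from h import *
import sys
p=save('wrist'); cv2.imwrite(f'pics/{sys.argv[1]}.png',p[...,::-1]); print(load('wrist')['T'].round(3).tolist(),load('wrist')['f'])
E
python3 w.py w1; python3 -c "
from h import *
go(.4935,-.137,.25,5.9)"
```

```text
[[0.994, 0.107, 0.029, 0.519], [0.111, -0.961, -0.255, 0.253], [0.0, 0.256, -0.967, 0.396], [0.0, 0.0, 0.0, 1.0]] 325.19226210127806
at [0.5263 0.1888 0.2503] head 6.5 clock 1.57 open 1.004 F [-0.1  0.9  0.8] -> row [-1.0665e+00 -2.3240e-01 -1.0000e-04] turn 0.0018 rows 10
```

View pics/w1.png

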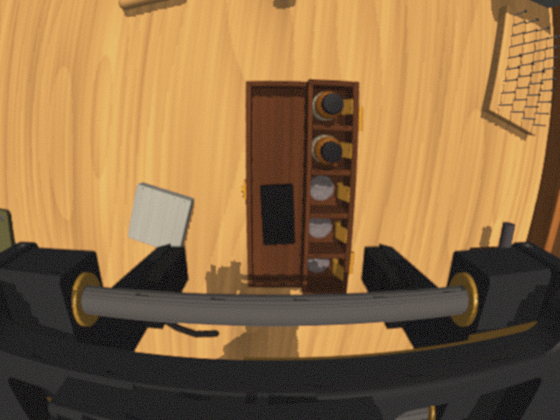

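The wrist view shows the box from above, with outer corners near (247,83), (358,82), (348,290) and (247,287). The small bottles' caps are at (329,104) and (328,150), and the empty cells are at (322,188), (320,228) and (318,265).

Run:
```python
from h import *
P=cloud('wrist')[70:296,235:370]; Q=P.reshape(-1,3); Q=Q[~np.isnan(Q[:,0])]
bench=np.median(cloud('wrist')[100:200,210:240].reshape(-1,3)[:,2]); print('bench z',bench)
t=Q[(Q[:,2]>.044)&(Q[:,2]<.053)]; print('rim z',np.median(t[:,2]),len(t))
for n,S in (('wrist',Q),('side',cloud('side')[243:364,226:296].reshape(-1,3)),('scene',cloud('scene')[232:315,255:352].reshape(-1,3))):
    t=S[(S[:,2]>.044)&(S[:,2]<.053)]
    # yaw from tray-side wall and outer by maximising sharpness
    best=max(((np.sum(np.histogram((t[:,:2]@[np.cos(a),np.sin(a)]),bins=np.arange(.4,.8,.002))[0]**2.),a) for a in np.radians(np.arange(3,9.1,.25))))
    a=best[1]; u=t[:,:2]@[np.cos(a),np.sin(a)]; v=t[:,:2]@[-np.sin(a),np.cos(a)]
    print(n,'yaw',np.degrees(a),'u pct',np.percentile(u,[1,99]).round(4),'v pct',np.percentile(v,[.5,99.5]).round(4))
    a=np.radians(5.9);u=t[:,:2]@[np.cos(a),np.sin(a)]; v=t[:,:2]@[-np.sin(a),np.cos(a)]
    h,e=np.histogram(u,bins=np.arange(.575,.65,.003)); print('u',e[0],h)
    cols=(u>.598)&(u<.63); h,e=np.histogram(v[cols],bins=np.arange(-.005,.27,.003)); print('v',[(round(x+.0015,4),int(c)) for x,c in zip(e,h) if c>2])
    z=S[S[:,2]>.062]; zu=z[:,:2]@[np.cos(a),np.sin(a)]; zv=z[:,:2]@[-np.sin(a),np.cos(a)]
    top=z[:,2]>.066; m=np.median(zv[top])
    for g in (top&(zv<m),top&(zv>=m)): print(' small cap u,v range',zu[g].min().round(4),zu[g].max().round(4),zv[g].min().round(4),zv[g].max().round(4))
```

```text
bench z nan
rim z 0.047392641663773855 3938
wrist yaw 6.000000000000001 u pct [0.5779 0.6363] v pct [0.0012 0.2498]
u 0.575 [100 597 332 149 121 112 106  89 100 106  87  86  98  87  87  83 164 589
 538 246  56   5   0   0   0]
v [(np.float64(0.0025), 46), (np.float64(0.0055), 70), (np.float64(0.0085), 6), (np.float64(0.0115), 8), (np.float64(0.0145), 7), (np.float64(0.0175), 6), (np.float64(0.0205), 9), (np.float64(0.0235), 12), (np.float64(0.0265), 8), (np.float64(0.0295), 11), (np.float64(0.0325), 10), (np.float64(0.0355), 9), (np.float64(0.0385), 9), (np.float64(0.0415), 8), (np.float64(0.0445), 9), (np.float64(0.0475), 13), (np.float64(0.0505), 68), (np.float64(0.0535), 77), (np.float64(0.0565), 9), (np.float64(0.0595), 9), (np.float64(0.0625), 7), (np.float64(0.0655), 11), (np.float64(0.0685), 9), (np.float64(0.0715), 13), (np.float64(0.0745), 10), (np.float64(0.0775), 10), (np.float64(0.0805), 12), (np.float64(0.0835), 11), (np.float64(0.0865), 8), (np.float64(0.0895), 8), (np.float64(0.0925), 8), (np.float64(0.0955), 7), (np.float64(0.0985), 40), (np.float64(0.1015), 77), (np.
[... 3675 characters left out ...]
p.float64(0.1015), 10), (np.float64(0.1045), 6), (np.float64(0.1495), 7), (np.float64(0.1525), 10), (np.float64(0.1555), 4), (np.float64(0.1735), 4), (np.float64(0.1765), 4), (np.float64(0.1825), 7), (np.float64(0.1855), 7), (np.float64(0.1885), 7), (np.float64(0.1975), 8), (np.float64(0.2005), 10), (np.float64(0.2035), 5), (np.float64(0.2155), 3), (np.float64(0.2215), 3), (np.float64(0.2245), 4), (np.float64(0.2275), 5), (np.float64(0.2305), 6), (np.float64(0.2335), 4), (np.float64(0.2365), 8), (np.float64(0.2395), 4), (np.float64(0.2455), 6), (np.float64(0.2485), 11), (np.float64(0.2515), 13)]
 small cap u,v range 0.5908 0.6121 0.1667 0.2136
 small cap u,v range 0.5902 0.6117 0.2151 0.2355
```

Emit:
send_rows(rows="-1 0 0 0; -1 0 0 0; -1 0 0 0; -1 0 0 0; -1 0 0 0; -1 0 0 0; -1 0 0 0; -1 0 0 0; -1 0 0 0")

```text
clock: 2.32
tool_pos: [0.5608, -0.1126, 0.2506]
eef_rot: [0.667, 0.745, -0.0, 0.0]
contact_force: [-0.7, 1.1, -0.5]
opening: 1.0
finger_force: 0.0
```

```bash
python3 w.py w2
python3 - <<'E'
from h import *
P=cloud('wrist'); Q=P.reshape(-1,3); Q=Q[~np.isnan(Q[:,0])]
for nm,c in (('b2',(.4935,-.137)),('b1',(.6045,-.146))):
    g=Q[(np.hypot(Q[:,0]-c[0],Q[:,1]-c[1])<.04)&(Q[:,2]<.12)]
    t=g[g[:,2]>.089]; print(nm,len(t),'top z',np.median(t[:,2]),'range',t.min(0).round(4),t.max(0).round(4),'mid',((t.min(0)+t.max(0))/2).round(4))
    for lo,hi in ((.03,.06),):
        b=g[(g[:,2]>lo)&(g[:,2]<hi)]; print('  body x',np.percentile(b[:,0],[1,99]).round(4),'y',np.percentile(b[:,1],[1,99]).round(4))
go(.4935,-.137,.25,5.9)
E
```

```text
[[0.994, 0.105, 0.029, 0.553], [0.109, -0.961, -0.256, -0.047], [0.001, 0.257, -0.966, 0.396], [0.0, 0.0, 0.0, 1.0]] 325.19226210127806
b2 485 top z 0.09337960860182087 range [ 0.4812 -0.1503  0.0891] [ 0.5059 -0.1253  0.0954] mid [ 0.4935 -0.1378  0.0923]
  body x [0.4787 0.5119] y [-0.1453 -0.119 ]
b1 466 top z 0.09330049694846618 range [ 0.5922 -0.1603  0.089 ] [ 0.6169 -0.1352  0.0956] mid [ 0.6046 -0.1477  0.0923]
  body x [0.586  0.6186] y [-0.1532 -0.1299]
at [ 0.5609 -0.1092  0.2505] head 6.5 clock 2.37 open 1.001 F [ 0.2  1.3 -0. ] -> row [-0.0666 -0.2337  0.0015] turn 0.0017 rows 4
```

View pics/w2.png

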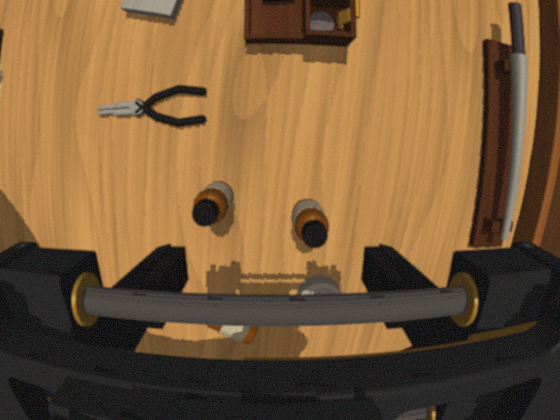

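The wrist view shows the standing bottles' caps at (205,212) and (314,233), with tops measured at z = 0.093. The lying bottle is at (240,328), partly hidden by the gripper. I'll grasp the nearer bottle first.

Emit:
send_rows(rows="0.07 -0.234 0 0; 0.07 -0.234 0 0; 0.07 -0.234 0.1 0.0017; 0.07 -0.234 0.24 0.0017; 0.07 -0.234 0.37 0.0017; 0.07 -0.234 0.5 0.0017; 0.07 -0.234 0.5 0.0017; 0.07 -0.234 0.5 0.0017")

```text
clock: 3.03
tool_pos: [0.4876, -0.094, 0.0995]
eef_rot: [0.668, 0.744, -0.001, -0.003]
contact_force: [0.5, -0.2, 0.2]
opening: 0.996
finger_force: 0.0
```

```bash
python3 -c "
from h import *
go(.4935,-.1378,.046,5.9)"
```

```text
at [ 0.4876 -0.094   0.0995] head 6.1 clock 3.03 open 0.996 F [ 0.5 -0.2  0.2] -> row [-0.1477  0.0049  0.178 ] turn 0.0007 rows 4
```

Emit:
send_rows(rows="-0.1477 0.005 0 0; -0.1477 0.005 0 0; -0.1477 0.005 0.07 0; -0.1477 0.005 0.13 0; -0.1477 0.005 0.178 0; -0.1477 0.005 0.178 0; -0.1477 0.005 0.178 0")

```text
clock: 3.62
tool_pos: [0.4964, -0.1408, 0.0496]
eef_rot: [0.67, 0.743, 0.001, 0.001]
contact_force: [-0.3, 0.3, -0.2]
opening: 1.002
finger_force: 0.0
```

```bash
python3 -c "
from h import *
go(.4935,-.1378,.046,5.9)"
```

```text
at [ 0.4964 -0.1408  0.0496] head 5.9 clock 3.62 open 1.002 F [-0.3  0.3 -0.2] -> row [ 0.011  -0.0085  0.012 ] turn 0.0001 rows 3
```

Emit:
send_rows(rows="0.01 -0.0085 0.012 0; 0.01 -0.0085 0.012 0; 0.01 -0.0085 0.012 0; 0.01 -0.0085 0.012 0; 0.01 -0.0085 0.012 0; 0.01 -0.0085 0.012 0; 0.01 -0.0085 0.012 0; 0.01 -0.0085 0.012 0", jaw=1, force=35)

```text
clock: 4.28
tool_pos: [0.4923, -0.1389, 0.0437]
eef_rot: [0.67, 0.742, 0.0, 0.0]
contact_force: [0.9, -0.5, -0.9]
opening: 0.417
finger_force: 34.1
```

```bash
python3 -c "
from h import *
go(.5929,.1385,.18,5.9)"
```

```text
at [ 0.4923 -0.1389  0.0437] head 5.9 clock 4.28 open 0.417 F [ 0.9 -0.5 -0.9] -> row [ 0.8856  0.4282 -0.4542] turn -0.0001 rows 10
```

Emit:
send_rows(rows="0 0 -0.13 0; 0 0 -0.26 0; 0.1 0.05 -0.4 0; 0.2 0.1 -0.45 0; 0.33 0.17 -0.45 0; 0.47 0.23 -0.45 0; 0.6 0.3 -0.45 0; 0.74 0.36 -0.45 0; 0.87 0.42 -0.45 0; 0.98 0.42 -0.45 0")

```text
clock: 5.12
tool_pos: [0.5886, 0.1579, 0.1785]
eef_rot: [0.67, 0.742, 0.001, 0.001]
contact_force: [0.9, -0.3, -1.1]
opening: 0.418
finger_force: 34.9
```

```bash
python3 -c "
from h import *
go(.5879,.1872,.12,5.9)"
```

```text
at [0.5886 0.1579 0.1785] head 5.8 clock 5.12 open 0.418 F [ 0.9 -0.3 -1.1] -> row [0.0976 0.0073 0.1951] turn -0.0003 rows 4
```

Emit:
send_rows(rows="0.08 0.007 0 0; 0.08 0.007 0.1 0; 0.08 0.007 0.195 0; 0.08 0.007 0.195 0; 0.08 0.007 0.195 0; 0.08 0.007 0.195 0")

```text
clock: 5.62
tool_pos: [0.5871, 0.18, 0.1211]
eef_rot: [0.67, 0.742, 0.0, 0.0]
contact_force: [-0.0, 0.2, -0.8]
opening: 0.417
finger_force: 34.9
```

```bash
python3 w.py w3; python3 -c "
from h import *
P=cloud('wrist')
go(.5879,.1872,.105,5.9)"
```

```text
[[0.995, 0.097, 0.028, 0.579], [0.101, -0.962, -0.255, 0.246], [0.002, 0.257, -0.967, 0.267], [0.0, 0.0, 0.0, 1.0]] 325.19226210127806
at [0.5876 0.1801 0.1217] head 5.8 clock 5.67 open 0.421 F [-0.4  0.9 -1.2] -> row [0.0234 0.0032 0.0558] turn -0.0003 rows 3
```

View pics/w3.png

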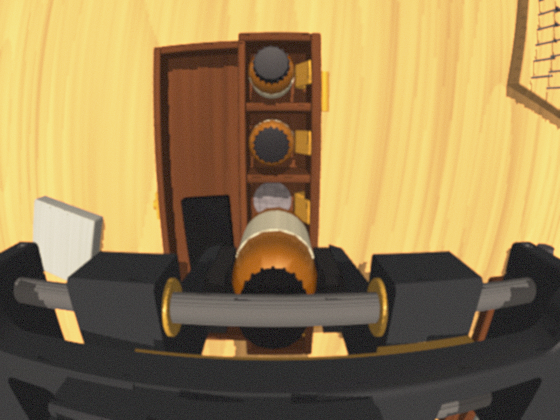

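The bottle is upright in the jaws (cap near (273,300)), above cell 2 (disc at (272,198)) and about 7 mm short in y.

Emit:
send_rows(rows="0.023 0.003 0.025 0; 0.023 0.003 0.055 0; 0.023 0.003 0.055 0; 0.023 0.003 0.055 0; 0.023 0.003 0.055 0")

```text
clock: 6.08
tool_pos: [0.5866, 0.1874, 0.1037]
eef_rot: [0.67, 0.742, -0.0, 0.0]
contact_force: [-0.2, -0.5, -1.0]
opening: 0.425
finger_force: 34.9
```

```bash
python3 -c "
from h import *
go(.5879,.1872,.05,5.9)"
```

```text
at [0.5866 0.1874 0.1037] head 5.9 clock 6.08 open 0.425 F [-0.2 -0.5 -1. ] -> row [-0.001   0.0042  0.1791] turn -0.0001 rows 4
```

Emit:
send_rows(rows="-0.002 0.004 0.01 0; -0.002 0.004 0.03 0; -0.002 0.004 0.05 0; -0.002 0.004 0.07 0; -0.002 0.004 0.09 0; -0.002 0.004 0.105 0; -0.002 0.004 0.12 0; -0.002 0.004 0.135 0; -0.002 0.004 0.15 0; -0.002 0.004 0.15 0")

```text
clock: 6.92
tool_pos: [0.5865, 0.1869, 0.0574]
eef_rot: [0.67, 0.742, -0.001, -0.001]
contact_force: [-2.2, 0.8, -2.4]
opening: 0.421
finger_force: 34.9
```

```bash
python3 -c "
from h import *
go(.5879,.1872,.05,5.9)"
```

```text
at [0.5865 0.1869 0.0574] head 5.9 clock 6.92 open 0.421 F [-2.2  0.8 -2.4] -> row [0.0007 0.0047 0.0248] turn -0.0001 rows 3
```

Emit:
send_rows(rows="0 0 0.008 0; 0 0 0.014 0; 0 0 0.02 0; 0 0 0.025 0; 0 0 0.025 0")

```text
clock: 7.33
tool_pos: [0.5877, 0.187, 0.051]
eef_rot: [0.67, 0.742, -0.0, -0.0]
contact_force: [-2.2, -0.4, -0.5]
opening: 0.418
finger_force: 34.9
```

```bash
python3 -c "
from h import *
go(.5879,.1872,.05,5.9)
c=eyes.snapshot('side');save('side')
Q=cloud('side').reshape(-1,3); g=Q[(np.hypot(Q[:,0]-.588,Q[:,1]-.187)<.03)&(Q[:,2]<.14)]; print(np.nanpercentile(g[:,2],[90,97,99.5]))"
```

```text
at [0.5877 0.187  0.051 ] head 5.9 clock 7.33 open 0.418 F [-2.2 -0.4 -0.5] -> row [0.0006 0.0009 0.0033] turn -0.0001 rows 3
[0.13067345 0.13304036 0.13882293]
```

Emit:
send_rows(rows="0 0 0.004 0; 0 0 0.007 0; 0 0 0.01 0; 0 0 0.01 0")

```text
clock: 7.77
tool_pos: [0.5882, 0.1871, 0.0496]
eef_rot: [0.67, 0.742, 0.0, 0.0]
contact_force: [-5.1, -0.1, 9.4]
opening: 0.419
finger_force: 34.9
```

Emit:
send_rows(rows="0 0 0.003 0; 0 0 0.003 0; 0 0 0.003 0")

```text
clock: 8.02
tool_pos: [0.5882, 0.1872, 0.0495]
eef_rot: [0.67, 0.742, 0.001, 0.0]
contact_force: [-6.6, -0.9, 15.9]
opening: 0.418
finger_force: 34.8
```

Emit:
send_rows(rows="0 0 0 0; 0 0 0 0; 0 0 0 0; 0 0 0 0; 0 0 -0.1 0; 0 0 -0.2 0; 0 0 -0.33 0; 0 0 -0.45 0; 0 0 -0.5 0; 0 0 -0.5 0", jaw=-1)

```text
clock: 8.85
tool_pos: [0.5901, 0.1876, 0.2012]
eef_rot: [0.67, 0.742, 0.003, 0.002]
contact_force: [0.5, 0.0, -0.4]
opening: 1.001
finger_force: 0.0
```

```bash
cat > bt.py <<'E'
from h import *
import sys
x,y=map(float,sys.argv[1:3]); save('wrist')
Q=cloud('wrist').reshape(-1,3); Q=Q[~np.isnan(Q[:,0])]; g=Q[(np.hypot(Q[:,0]-x,Q[:,1]-y)<.024)&(Q[:,2]<.13)&(Q[:,2]>.06)]
z=np.median(g[g[:,2]>g[:,2].max()-.012][:,2]); t=g[g[:,2]>z-.004]; print('cap top',z,len(t),((t.min(0)+t.max(0))/2).round(4),np.ptp(t,0).round(4))
E
python3 bt.py .5879 .187; python3 -c "
from h import *
go(.6046,-.1477,.2,5.9)"
```

```text
cap top 0.09948446316193099 786 [0.5853 0.1872 0.0986] [0.0259 0.0259 0.006 ]
at [0.5886 0.1873 0.1987] head 5.9 clock 8.9 open 0.998 F [-0.8  0.3 -0.3] -> row [-1.1162 -0.0612 -0.0054] turn -0.0001 rows 11
```

Bottle b is seated (cap top 6 mm above its bench height). Now the second standing bottle.

Emit:
send_rows(rows="-1 -0.05 0 0; -1 -0.05 0 0; -1 -0.05 0 0; -1 -0.05 0 0; -1 -0.05 0 0; -1 -0.05 0 0; -1 -0.05 0 0; -1 -0.05 0 0; -1 -0.05 0 0")

```text
clock: 9.65
tool_pos: [0.6017, -0.1184, 0.1952]
eef_rot: [0.673, 0.74, -0.002, -0.001]
contact_force: [0.2, 0.0, 0.3]
opening: 1.001
finger_force: 0.0
```

```bash
python3 -c "
from h import *
go(.6046,-.1477,.046,5.9)"
```

```text
at [ 0.6017 -0.1184  0.1952] head 5.4 clock 9.65 open 1.001 F [0.2 0.  0.3] -> row [-0.0971  0.0025  0.4975] turn -0.0014 rows 6
```

Emit:
send_rows(rows="-0.1 0.002 0.05 0; -0.1 0.002 0.18 0; -0.1 0.002 0.3 0; -0.1 0.002 0.4 0; -0.1 0.002 0.47 0; -0.1 0.002 0.48 0; -0.1 0.002 0.48 0; -0.1 0.002 0.48 0")

```text
clock: 10.32
tool_pos: [0.6078, -0.1412, 0.0537]
eef_rot: [0.669, 0.743, 0.0, -0.0]
contact_force: [-0.1, -1.0, 0.0]
opening: 1.005
finger_force: 0.0
```

```bash
python3 -c "
from h import *
go(.6046,-.1477,.047,5.9)"
```

```text
at [ 0.6078 -0.1412  0.0537] head 6.0 clock 10.32 open 1.005 F [-0.1 -1.   0. ] -> row [-0.0204 -0.0128  0.0222] turn 0.0002 rows 3
```

Emit:
send_rows(rows="-0.02 -0.012 0.022 0; -0.02 -0.012 0.022 0; -0.02 -0.012 0.022 0; -0.02 -0.012 0.022 0")

```text
clock: 10.65
tool_pos: [0.6046, -0.1494, 0.0475]
eef_rot: [0.67, 0.742, 0.0, 0.0]
contact_force: [0.5, 0.1, -0.2]
opening: 0.999
finger_force: 0.0
```

Emit:
send_rows(rows="0 0 0 0; 0 0 0 0; 0 0 0 0; 0 0 0 0; 0 0 0 0; 0 0 0 0; 0 0 0 0", jaw=1)

```text
clock: 11.23
tool_pos: [0.6043, -0.149, 0.0467]
eef_rot: [0.67, 0.742, 0.0, -0.0]
contact_force: [0.4, 1.2, 1.2]
opening: 0.498
finger_force: 0.0
```

```bash
python3 -c "
from h import *
go(.5929,.1385,.17,5.9)"
```

```text
at [ 0.6043 -0.149   0.0467] head 5.9 clock 11.23 open 0.498 F [0.4 1.2 1.2] -> row [ 0.9573  0.0602 -0.411 ] turn -0.0001 rows 10
```

Emit:
send_rows(rows="0 0 0 0; 0 0 0 0; 0 0 0 0; 0 0 -0.12 0; 0 0 -0.24 0; 0 0 -0.36 0; 0.1 0 -0.41 0; 0.22 0.01 -0.41 0; 0.35 0.02 -0.41 0; 0.48 0.03 -0.41 0")

```text
clock: 12.07
tool_pos: [0.5982, -0.0038, 0.1702]
eef_rot: [0.671, 0.742, 0.0, 0.0]
contact_force: [-0.0, 0.6, -2.1]
opening: 0.417
finger_force: 35.0
```

Emit:
send_rows(rows="0.13 0.01 0 0; 0.26 0.015 0 0; 0.39 0.02 0 0; 0.47 0.03 0 0; 0.47 0.03 0 0; 0.47 0.03 0 0")

```text
clock: 12.57
tool_pos: [0.5924, 0.1386, 0.1693]
eef_rot: [0.668, 0.744, -0.0, -0.001]
contact_force: [0.4, -0.5, -2.0]
opening: 0.423
finger_force: 35.0
```

```bash
python3 -c "
from h import *
go(.5929,.1372,.111,5.9)"
```

```text
at [0.5924 0.1386 0.1693] head 6.1 clock 12.57 open 0.423 F [ 0.4 -0.5 -2. ] -> row [-0.005   0.0014  0.1944] turn 0.0006 rows 4
```

Emit:
send_rows(rows="-0.005 0.001 0.1 0; -0.005 0.001 0.19 0; -0.005 0.001 0.19 0; -0.005 0.001 0.19 0; -0.005 0.001 0.19 0")

```text
clock: 12.98
tool_pos: [0.5944, 0.1335, 0.1137]
eef_rot: [0.671, 0.742, 0.0, 0.001]
contact_force: [-0.3, -0.6, -1.2]
opening: 0.417
finger_force: 35.0
```

```bash
python3 -c "
from h import *
go(.5929,.1372,.0595,5.9)"
```

```text
at [0.5944 0.1335 0.1137] head 5.8 clock 12.98 open 0.417 F [-0.3 -0.6 -1.2] -> row [ 0.0129 -0.0039  0.1808] turn -0.0004 rows 4
```

Emit:
send_rows(rows="0.012 -0.004 0.015 0; 0.012 -0.004 0.03 0; 0.012 -0.004 0.03 0; 0.012 -0.004 0.03 0")

```text
clock: 13.32
tool_pos: [0.5919, 0.1385, 0.1039]
eef_rot: [0.67, 0.742, 0.0, -0.0]
contact_force: [-0.3, -0.7, -1.3]
opening: 0.418
finger_force: 35.0
```

```bash
python3 -c "
from h import *
go(.5929,.1372,.058,5.9)"
```

```text
at [0.5919 0.1385 0.1039] head 5.9 clock 13.32 open 0.418 F [-0.3 -0.7 -1.3] -> row [-0.0046  0.0028  0.1531] turn -0.0 rows 4
```

Emit:
send_rows(rows="-0.003 0.003 0.01 0; -0.003 0.003 0.03 0; -0.003 0.003 0.05 0; -0.003 0.003 0.07 0; -0.003 0.003 0.09 0; -0.003 0.003 0.11 0; -0.003 0.003 0.125 0; -0.003 0.003 0.14 0; -0.003 0.003 0.153 0; -0.003 0.003 0.153 0")

```text
clock: 14.15
tool_pos: [0.5918, 0.1373, 0.0566]
eef_rot: [0.67, 0.742, -0.001, -0.001]
contact_force: [-2.8, -0.9, -3.5]
opening: 0.417
finger_force: 34.9
```

Emit:
send_rows(rows="0 0 0.006 0; 0 0 0.012 0; 0 0 0.018 0; 0 0 0.018 0")

```text
clock: 14.48
tool_pos: [0.5931, 0.1375, 0.0526]
eef_rot: [0.67, 0.742, 0.0, 0.0]
contact_force: [-3.0, -0.4, 0.2]
opening: 0.419
finger_force: 34.9
```

Emit:
send_rows(rows="0 0 0.004 0; 0 0 0.008 0; 0 0 0.01 0; 0 0 0.01 0")

```text
clock: 14.82
tool_pos: [0.5933, 0.1376, 0.0523]
eef_rot: [0.67, 0.742, 0.001, 0.0]
contact_force: [-7.4, -0.5, 21.9]
opening: 0.416
finger_force: 35.0
```

Emit:
send_rows(rows="0 0 0 0; 0 0 0 0; 0 0 0 0; 0 0 0 0; 0 0 -0.1 0; 0 0 -0.22 0; 0 0 -0.35 0; 0 0 -0.48 0; 0 0 -0.6 0; -0.1 0 -0.65 0", jaw=-1)

```text
clock: 15.65
tool_pos: [0.5983, 0.1159, 0.2493]
eef_rot: [0.666, 0.746, 0.006, 0.0]
contact_force: [1.0, 0.8, -0.5]
opening: 1.001
finger_force: 0.0
```

```bash
python3 bt.py .5915 .1385; python3 -c "
from h import *
go(.51,-.32,.25,5.9)"
```

```text
cap top 0.09948313975287193 591 [0.5905 0.1372 0.0987] [0.0258 0.0258 0.0059]
at [0.6004 0.1024 0.2508] head 5.7 clock 15.7 open 1.0 F [ 1.  -5.9  1. ] -> row [-1.3712 -0.4399  0.0016] turn -0.0005 rows 13
```

Two are seated. Now over the lying bottle.

Emit:
send_rows(rows="-0.14 -0.04 0 0; -0.28 -0.08 0 0; -0.42 -0.13 0 0; -0.55 -0.18 0 0; -0.69 -0.22 0 0; -0.8 -0.25 0 0; -0.9 -0.3 0 0; -1 -0.34 0 0; -1 -0.38 0 0; -1 -0.42 0 0")

```text
clock: 16.53
tool_pos: [0.5003, -0.2072, 0.2437]
eef_rot: [0.672, 0.74, -0.001, 0.001]
contact_force: [-0.6, 0.8, 0.3]
opening: 1.003
finger_force: 0.0
```

Emit:
send_rows(rows="-0.14 0 0 0; -0.28 0 0 0; -0.36 0 0 0; -0.36 0 0 0; -0.36 0 0 0; -0.36 0 0 0")

```text
clock: 17.03
tool_pos: [0.5123, -0.31, 0.2436]
eef_rot: [0.67, 0.742, 0.0, -0.001]
contact_force: [0.3, -0.5, 0.6]
opening: 0.998
finger_force: 0.0
```

```bash
python3 w.py w4
python3 - <<'E'
from h import *
P=cloud('wrist'); im=load('wrist')['p']; hsv=cv2.cvtColor(im,cv2.COLOR_RGB2HSV)
ok=(np.hypot(P[...,0]-.512,P[...,1]+.306)<.07)&(P[...,2]>.01)&(P[...,2]<.06)
n,l,st,c=cv2.connectedComponentsWithStats(ok.astype(np.uint8)); i=1+np.argmax(st[1:,4]); print(st[1:].tolist())
t=P[l==i]; print('zmax',np.percentile(t[:,2],[50,99]),'n',len(t))
ctr=t[:,:2].mean(0); a=np.linalg.svd(t[:,:2]-ctr,full_matrices=False)[2][0]; a*=-np.sign(a[0])
print('svd axis',a,np.degrees(np.arctan2(a[1],a[0])),'rect',cv2.minAreaRect((t[:,:2]*1000).astype(np.float32)))
s=(t[:,:2]-ctr)@a; w=(t[:,:2]-ctr)@[-a[1],a[0]]
for b in np.arange(-.05,.06,.01):
    m=(s>=b)&(s<b+.01)
    if m.sum()>5: print(b.round(3),m.sum(),'w',w[m].min().round(4),w[m].max().round(4),'mid',((w[m].min()+w[m].max())/2).round(4),'zmax',np.percentile(t[m,2],98).round(4))
print('ctr',ctr,'s',s.min(),s.max(),'ends',ctr+a*s.min(),ctr+a*s.max())
go(.47,-.29,.12,71)
E
```

```text
[[0.995, 0.099, 0.027, 0.505], [0.103, -0.962, -0.254, -0.245], [0.0, 0.255, -0.967, 0.389], [0.0, 0.0, 0.0, 1.0]] 325.19226210127806
[[232, 155, 84, 61, 2503]]
zmax [0.03330911 0.03852996] n 2503
svd axis [-0.92783333  0.37299505] 158.0995510609584 rect ((510.23480224609375, -309.37591552734375), (38.430763244628906, 94.9288330078125), 67.91255187988281)
-0.05 114 w -0.0161 0.0204 mid 0.0021 zmax 0.0377
-0.04 277 w -0.0168 0.0211 mid 0.0021 zmax 0.0381
-0.03 292 w -0.0171 0.0213 mid 0.0021 zmax 0.0384
-0.02 296 w -0.0171 0.0203 mid 0.0016 zmax 0.0385
-0.01 298 w -0.0171 0.0211 mid 0.002 zmax 0.0387
0.0 296 w -0.0171 0.0212 mid 0.0021 zmax 0.0382
0.01 292 w -0.0171 0.0201 mid 0.0015 zmax 0.0379
0.02 234 w -0.0155 0.0174 mid 0.001 zmax 0.0357
0.03 204 w -0.0117 0.0139 mid 0.0011 zmax 0.0321
0.04 200 w -0.0117 0.0142 mid 0.0012 zmax 0.0322
ctr [ 0.51331621 -0.30845177] s -0.044990703541512814 0.049967028325266775 ends [ 0.55506008 -0.32523308] [ 0.46695513 -0.28981431]
at [ 0.5126 -0.3093  0.2438] head 6.0 clock 17.08 open 1.002 F [ 0.2  0.1 -0.4] -> row [ 0.0781 -0.1343  0.4129] turn -0.1807 rows 12
```

View pics/w4.png

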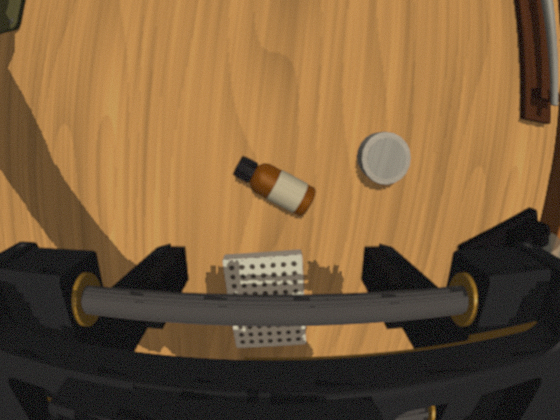

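The view shows the lying bottle's cap at (245,168) and base at (304,203), the tin at (385,158) and the board from (225,255) down. The bottle's axis points at about 157.8°. I'll pinch the cap lightly across the axis and swing the bottle upright about its base edge.

Emit:
send_rows(rows="0.066 -0.129 0.1 -0.019; 0.066 -0.129 0.2 -0.038; 0.066 -0.129 0.3 -0.057; 0.066 -0.129 0.4 -0.076; 0.066 -0.129 0.41 -0.095; 0.066 -0.129 0.41 -0.114; 0.066 -0.129 0.41 -0.133; 0.066 -0.129 0.41 -0.152; 0.066 -0.129 0.41 -0.172; 0.066 -0.129 0.41 -0.172", jaw=-0.2, force=5)

```text
clock: 17.92
tool_pos: [0.4723, -0.2938, 0.1215]
eef_rot: [0.19, 0.982, 0.001, 0.0]
contact_force: [-0.3, 0.4, -0.5]
opening: 0.599
finger_force: 0.0
```

```bash
python3 -c "
from h import *
go(.4721,-.2936,.04,67.8)"
```

```text
at [ 0.4723 -0.2938  0.1215] head 68.1 clock 17.92 open 0.599 F [-0.3  0.4 -0.5] -> row [ 8.000e-04 -1.000e-04  2.717e-01] turn 0.0008 rows 4
```

Emit:
send_rows(rows="0 0 0.1 0; 0 0 0.2 0; 0 0 0.28 0; 0 0 0.33 0; 0 0 0.36 0; 0 0 0.37 0; 0 0 0.37 0; 0 0 0.37 0")

```text
clock: 18.58
tool_pos: [0.4725, -0.2953, 0.0112]
eef_rot: [0.193, 0.981, -0.0, 0.001]
contact_force: [1.1, -1.4, 0.0]
opening: 0.6
finger_force: 0.0
```

```bash
python3 -c "
from h import *
go(.4721,-.2936,.006,67.8)"
```

```text
at [ 0.4725 -0.2953  0.0112] head 67.8 clock 18.58 open 0.6 F [ 1.1 -1.4  0. ] -> row [0.0034 0.0047 0.0172] turn -0.0001 rows 3
```

Emit:
send_rows(rows="0.003 0.004 0.013 0; 0.003 0.004 0.013 0; 0.003 0.004 0.013 0; 0.003 0.004 0.013 0; 0.003 0.004 0.013 0; 0.003 0.004 0.013 0; 0.003 0.004 0.013 0; 0.003 0.004 0.013 0; 0.003 0.004 0.013 0; 0.003 0.004 0.013 0", jaw=1, force=5)

```text
clock: 19.42
tool_pos: [0.4715, -0.294, 0.0065]
eef_rot: [0.193, 0.981, -0.0, 0.0]
contact_force: [-0.5, 1.2, 1.8]
opening: 0.281
finger_force: 5.0
```

Emit:
send_rows(rows="-0.01 0 -0.037 0; -0.027 0 -0.074 0; -0.047 0 -0.108 0; -0.071 0 -0.138 0; -0.1 0 -0.165 0; -0.131 0 -0.189 0; -0.131 0 -0.189 0; -0.131 0 -0.189 0")

```text
clock: 20.08
tool_pos: [0.5081, -0.3088, 0.0631]
eef_rot: [0.193, 0.981, 0.0, 0.0]
contact_force: [1.1, -0.1, -0.1]
opening: 0.278
finger_force: 5.0
```

Run:
```python
from h import *
p=save('side'); cv2.imwrite('pics/s5.png',cv2.resize(p[100:230,220:380,::-1],None,fx=4,fy=4,interpolation=2))
go(.4721,-.2936,.006,67.8)
```

```text
at [ 0.5074 -0.3085  0.0628] head 67.8 clock 20.13 open 0.284 F [-0.8 -0.2 -0.1] -> row [0.1276 0.0015 0.1893] turn -0.0 rows 4
```

View pics/s5.png

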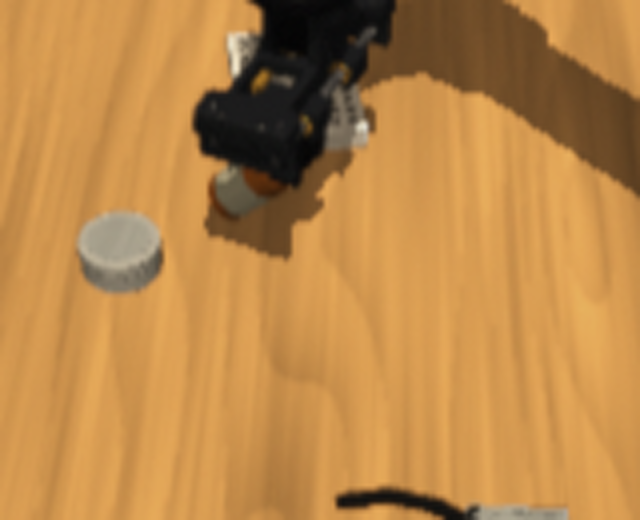

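The bottle is tilting about its base edge as planned: body at crop (240,190), clear of the tin. I'll continue the arc.

Emit:
send_rows(rows="-0.035 0 -0.02 0; -0.071 0 -0.033 0; -0.11 0 -0.042 0; -0.148 0 -0.047 0; -0.187 0 -0.046 0; -0.226 0 -0.041 0; -0.226 0 -0.041 0; -0.226 0 -0.041 0")

```text
clock: 20.8
tool_pos: [0.57, -0.3341, 0.0749]
eef_rot: [0.193, 0.981, 0.0, -0.0]
contact_force: [0.2, -0.4, 1.5]
opening: 0.283
finger_force: 5.0
```

Run:
```python
from h import *
go(.4721,-.2936,.006,67.8)
for n in ('side','wrist','scene'):
    p=save(n); P=cloud(n); s=sensors.get_state()['tool_pos']
    m=(np.hypot(P[...,0]-s[0],P[...,1]-s[1])<.09)&(P[...,2]>.012)&(P[...,2]<.066); hsv=cv2.cvtColor(p,cv2.COLOR_RGB2HSV)
    br=m&(hsv[...,1]>60)&(P[...,2]<.06)&(P[...,1]>-.37)
    for lo in (.012,.024,.036,.048):
        k=br&(P[...,2]>lo)&(P[...,2]<lo+.012)
        if k.sum()>5: q=P[k]; print(n,lo,k.sum(),'x',np.percentile(q[:,0],[3,97]).round(4),'y',np.percentile(q[:,1],[3,97]).round(4))
p=load('side')['p'];cv2.imwrite('pics/s6.png',cv2.resize(p[100:230,220:380,::-1],None,fx=4,fy=4,interpolation=2))
```

```text
at [ 0.57   -0.3341  0.0749] head 67.8 clock 20.8 open 0.283 F [ 0.2 -0.4  1.5] -> row [0.353  0.0017 0.2299] turn -0.0 rows 6
side 0.012 38 x [0.5723 0.6077] y [-0.3385 -0.2569]
side 0.024 52 x [0.5686 0.6423] y [-0.3379 -0.2761]
side 0.036 38 x [0.5656 0.599 ] y [-0.3358 -0.319 ]
side 0.048 40 x [0.5602 0.5989] y [-0.3408 -0.3185]
wrist 0.012 43 x [0.5677 0.5792] y [-0.3474 -0.3233]
wrist 0.024 27 x [0.5648 0.574 ] y [-0.3449 -0.3232]
wrist 0.036 107 x [0.5622 0.574 ] y [-0.3457 -0.3208]
wrist 0.048 102 x [0.5588 0.5702] y [-0.344  -0.3208]
scene 0.012 23 x [0.5783 0.6084] y [-0.3449 -0.3185]
scene 0.024 13 x [0.5708 0.6108] y [-0.3456 -0.2887]
scene 0.036 16 x [0.5691 0.6008] y [-0.3485 -0.318 ]
scene 0.048 38 x [0.5663 0.6009] y [-0.3434 -0.3166]
```

View pics/s6.png

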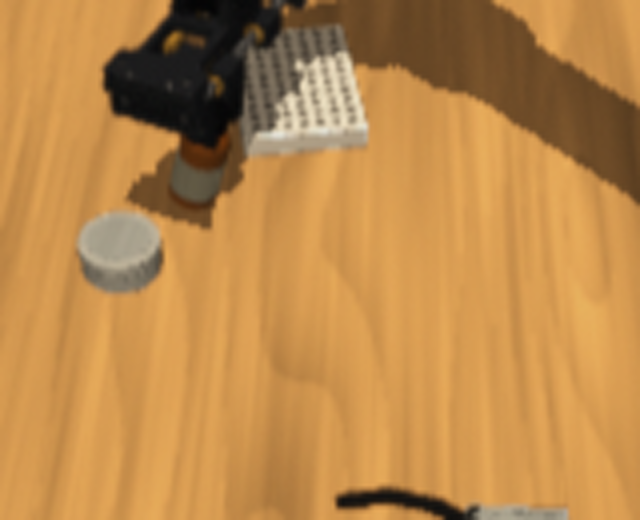

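Still leaning about 0.3 rad towards the robot (body at crop (200,175)). I'll continue the arc about 25 mm.

Emit:
send_rows(rows="-0.02 0 0 0; -0.04 0 0 0; -0.06 0 0.003 0; -0.08 0 0.005 0; -0.08 0 0.005 0; -0.08 0 0.005 0")

```text
clock: 21.45
tool_pos: [0.5935, -0.3436, 0.0739]
eef_rot: [0.193, 0.981, 0.0, 0.0]
contact_force: [0.2, 1.2, 0.7]
opening: 0.279
finger_force: 5.0
```

```bash
cat > lean.py <<'E'
from h import *
go(.4721,-.2936,.006,67.8)
s=sensors.get_state()['tool_pos']
for n in ('side','wrist'):
    p=save(n); P=cloud(n); hsv=cv2.cvtColor(p,cv2.COLOR_RGB2HSV)
    m=(np.hypot(P[...,0]-s[0],P[...,1]-s[1])<.04)&(hsv[...,1]>40)
    for lo in (.006,.016,.026,.036,.046,.056):
        k=m&(P[...,2]>lo)&(P[...,2]<lo+.01)
        if k.sum()>5: q=P[k]; print(n,lo,k.sum(),'x',np.percentile(q[:,0],[3,97]).round(4),'y',np.percentile(q[:,1],[3,97]).round(4))
E
python3 lean.py
```

```text
at [ 0.5935 -0.3436  0.0739] head 67.8 clock 21.45 open 0.279 F [0.2 1.2 0.7] -> row [0.4379 0.0013 0.2261] turn -0.0 rows 6
side 0.006 26 x [0.5795 0.6111] y [-0.3403 -0.3257]
side 0.016 32 x [0.579  0.6129] y [-0.3398 -0.3247]
side 0.026 32 x [0.5788 0.6123] y [-0.3395 -0.3257]
side 0.036 32 x [0.5785 0.6151] y [-0.3434 -0.3257]
side 0.046 31 x [0.5782 0.6143] y [-0.3429 -0.3257]
side 0.056 42 x [0.5779 0.6128] y [-0.3452 -0.325 ]
wrist 0.006 113 x [0.5789 0.5927] y [-0.355  -0.3271]
wrist 0.016 177 x [0.5786 0.5941] y [-0.356  -0.3263]
wrist 0.026 206 x [0.5782 0.5934] y [-0.3557 -0.3262]
wrist 0.036 258 x [0.578  0.5943] y [-0.3566 -0.3259]
wrist 0.046 321 x [0.578  0.5945] y [-0.3567 -0.3261]
wrist 0.056 533 x [0.578 0.592] y [-0.3543 -0.3266]
```

It is upright now, with vertical edges at all heights. I'll release, rise, turn and locate it.

Emit:
send_rows(rows="0 0 0 0; 0 0 0 0; 0 0 0 0; 0 0 0 0; 0 0 0 0; 0 0 -0.1 0; 0 0 -0.2 0; 0 0 -0.33 0; 0 0 -0.4 0.02; 0 0 -0.4 0.04", jaw=-1)

```text
clock: 22.38
tool_pos: [0.5961, -0.3449, 0.2002]
eef_rot: [0.316, 0.949, -0.0, 0.005]
contact_force: [1.0, -0.8, 0.8]
opening: 0.998
finger_force: 0.0
```

Emit:
send_rows(rows="0 0 0 0.02; 0 0 0 0.04; 0 0 0 0.06; 0 0 0 0.08; 0 0 0 0.1; 0 0 0 0.12; 0 0 0 0.132; 0 0 0 0.132; 0 0 0 0.132")

```text
clock: 23.13
tool_pos: [0.5928, -0.3432, 0.1939]
eef_rot: [0.669, 0.744, -0.0, -0.0]
contact_force: [-0.0, -0.1, 1.0]
opening: 1.001
finger_force: 0.0
```

```bash
python3 bt.py .597 -.344; python3 -c "
from h import *
go(.597,-.345,.047,5.9)"
```

```text
cap top 0.09344872550784501 781 [ 0.5982 -0.3453  0.0925] [0.026  0.0253 0.006 ]
at [ 0.5928 -0.3433  0.1939] head 6.1 clock 23.18 open 0.995 F [ 0.2  0.4 -0.1] -> row [-0.0072  0.0134  0.4898] turn 0.0005 rows 6
```

Emit:
send_rows(rows="-0.009 0.017 0.06 0; -0.009 0.017 0.18 0; -0.009 0.017 0.3 0; -0.009 0.017 0.4 0; -0.009 0.017 0.47 0; -0.009 0.017 0.485 0; -0.009 0.017 0.485 0; -0.009 0.017 0.485 0")

```text
clock: 23.85
tool_pos: [0.599, -0.3462, 0.0496]
eef_rot: [0.669, 0.743, 0.0, 0.001]
contact_force: [-0.3, -0.2, 0.3]
opening: 1.006
finger_force: 0.0
```

```bash
python3 -c "
from h import *
go(.5982,-.3453,.047,5.9)"
```

```text
at [ 0.599  -0.3462  0.0496] head 6.0 clock 23.85 open 1.006 F [-0.3 -0.2  0.3] -> row [ 0.0032 -0.0022  0.0086] turn 0.0002 rows 3
```

Emit:
send_rows(rows="0.003 -0.002 0.008 0; 0.003 -0.002 0.008 0; 0.003 -0.002 0.008 0; 0.003 -0.002 0.008 0; 0.003 -0.002 0.008 0; 0.003 -0.002 0.008 0; 0.003 -0.002 0.008 0; 0.003 -0.002 0.008 0; 0.003 -0.002 0.008 0; 0.003 -0.002 0.008 0", jaw=1, force=35)

```text
clock: 24.68
tool_pos: [0.5977, -0.3448, 0.0462]
eef_rot: [0.669, 0.743, 0.0, 0.0]
contact_force: [0.6, 0.5, 1.3]
opening: 0.417
finger_force: 35.0
```

```bash
python3 -c "
from h import *
go(.5979,.0898,.17,5.9)"
```

```text
at [ 0.5977 -0.3448  0.0462] head 5.9 clock 24.68 open 0.417 F [0.6 0.5 1.3] -> row [ 1.4407  0.1508 -0.4128] turn 0.0001 rows 13
```

Emit:
send_rows(rows="0 0 -0.12 0; 0 0 -0.24 0; 0 0 -0.36 0; 0.1 0.02 -0.41 0; 0.23 0.03 -0.41 0; 0.36 0.05 -0.41 0; 0.49 0.06 -0.41 0; 0.62 0.08 -0.41 0; 0.75 0.09 -0.41 0; 0.88 0.11 -0.41 0")

```text
clock: 25.52
tool_pos: [0.6019, -0.0771, 0.1689]
eef_rot: [0.67, 0.743, -0.0, -0.001]
contact_force: [1.1, -0.5, -0.9]
opening: 0.42
finger_force: 35.0
```

Emit:
send_rows(rows="0.13 0.01 0 0; 0.26 0.02 0 0; 0.38 0.03 0 0; 0.48 0.04 0 0; 0.55 0.04 0 0; 0.55 0.04 0 0; 0.55 0.04 0 0")

```text
clock: 26.1
tool_pos: [0.5973, 0.0882, 0.1688]
eef_rot: [0.668, 0.744, -0.0, -0.0]
contact_force: [-0.2, -0.8, -2.0]
opening: 0.42
finger_force: 35.0
```

```bash
python3 -c "
from h import *
go(.5979,.0900,.106,5.9)"
```

```text
at [0.5973 0.0882 0.1688] head 6.1 clock 26.1 open 0.42 F [-0.2 -0.8 -2. ] -> row [0.0056 0.0028 0.2092] turn 0.0007 rows 4
```

Emit:
send_rows(rows="0.005 0.003 0.1 0; 0.005 0.003 0.19 0; 0.005 0.003 0.207 0; 0.005 0.003 0.207 0; 0.005 0.003 0.207 0; 0.005 0.003 0.207 0")

```text
clock: 26.6
tool_pos: [0.5998, 0.0873, 0.1085]
eef_rot: [0.67, 0.742, 0.001, 0.001]
contact_force: [-0.4, -0.2, -1.4]
opening: 0.417
finger_force: 35.0
```

```bash
python3 -c "
from h import *
go(.5979,.0900,.058,5.9)"
```

```text
at [0.5998 0.0873 0.1085] head 5.9 clock 26.6 open 0.417 F [-0.4 -0.2 -1.4] -> row [ 0.0096 -0.0059  0.1683] turn -0.0001 rows 4
```

Emit:
send_rows(rows="0.009 -0.005 0 0; 0.009 -0.005 0.02 0; 0.009 -0.005 0.025 0; 0.009 -0.005 0.025 0")

```text
clock: 26.93
tool_pos: [0.5965, 0.0909, 0.0993]
eef_rot: [0.669, 0.743, -0.0, -0.0]
contact_force: [0.1, 0.2, -2.1]
opening: 0.414
finger_force: 35.0
```

```bash
python3 -c "
from h import *
go(.5979,.0900,.057,5.9)"
```

```text
at [0.5965 0.0909 0.0993] head 6.0 clock 26.93 open 0.414 F [ 0.1  0.2 -2.1] -> row [-0.0034  0.0045  0.1409] turn 0.0002 rows 4
```

Emit:
send_rows(rows="-0.003 0.004 0.01 0; -0.003 0.004 0.03 0; -0.003 0.004 0.05 0; -0.003 0.004 0.07 0; -0.003 0.004 0.09 0; -0.003 0.004 0.11 0; -0.003 0.004 0.125 0; -0.003 0.004 0.14 0; -0.003 0.004 0.14 0")

```text
clock: 27.68
tool_pos: [0.5968, 0.0898, 0.0561]
eef_rot: [0.669, 0.743, -0.001, -0.001]
contact_force: [-1.9, -0.0, -2.6]
opening: 0.421
finger_force: 34.9
```

Emit:
send_rows(rows="0 0 0.006 0; 0 0 0.012 0; 0 0 0.018 0; 0 0 0.018 0")

```text
clock: 28.02
tool_pos: [0.5982, 0.0899, 0.0521]
eef_rot: [0.67, 0.743, 0.0, 0.0]
contact_force: [-2.3, -0.9, -1.1]
opening: 0.418
finger_force: 35.0
```

Emit:
send_rows(rows="0 0 0.004 0; 0 0 0.008 0; 0 0 0.011 0; 0 0 0.011 0")

```text
clock: 28.35
tool_pos: [0.5986, 0.0899, 0.0518]
eef_rot: [0.67, 0.743, 0.001, 0.0]
contact_force: [-7.6, 0.7, 22.1]
opening: 0.42
finger_force: 35.0
```

Emit:
send_rows(rows="0 0 0 0; 0 0 0 0; 0 0 0 0; 0 0 0 0; 0 0 -0.1 0; 0 0 -0.22 0; 0 0 -0.35 0; 0 0 -0.48 0; 0 0 -0.55 0; 0 0 -0.55 0", jaw=-1)

```text
clock: 29.18
tool_pos: [0.6021, 0.0903, 0.2192]
eef_rot: [0.67, 0.743, 0.005, 0.004]
contact_force: [0.7, 0.2, -0.7]
opening: 0.999
finger_force: 0.0
```

```bash
python3 bt.py .5955 .0895;python3 bt.py .5905 .1372;python3 bt.py .5853 .1872
python3 - <<'E'
from h import *
k0=load('scene')  # for reference only
p=save('wrist'); cv2.imwrite('pics/w9.png',p[...,::-1])
E
```

```text
cap top 0.09947071134539953 695 [0.5958 0.0888 0.0986] [0.0257 0.025  0.0062]
cap top 0.09946875731370403 761 [0.5905 0.1378 0.0986] [0.026  0.0256 0.0058]
cap top 0.09950045740578534 761 [0.5854 0.1869 0.0986] [0.0249 0.026  0.0059]
```

View pics/w9.png

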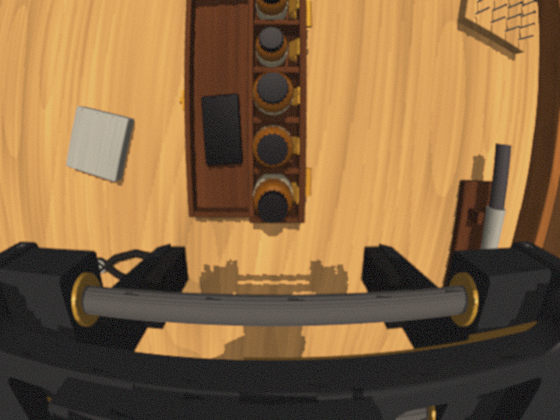

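The three large bottles stand upright in cells 2, 1 and 0 at (273,92), (273,147) and (273,203), all with cap tops at z = 0.0995. The small bottles and touchstone are undisturbed.

```bash
python3 -c "
from plant import finish_job
print(finish_job())"
```

```text
the job is handed in; nothing more can be done
None
```

All three large bottles are upright and pressed down to the floor of cells 0, 1 and 2, nothing else was seen to move, and the job is handed in at about 29 s on the robot clock, though no verdict came back.

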